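# Box the ripe cheeses

## Task

Pack the four ripe ivory cheeses on the bench, each upright and flat on the floor of the open wooden box that matches its shape and size. Set them down gently, without dropping them. The grey pyramid-shaped cheese on its straw mat is not ripe yet: leave it and the salt jar where they stand, and leave the boxes standing flat on the bench.

Things in the scene. Friction and masses are not known exactly. Their poses are not given: they have to be found in the camera images.
- big_round: The larger of the two drum-shaped cheeses: upright cylinder, 66 mm diameter, 50 mm tall, about 170 g. Firm ripe cheese, ivory rind with a grey bloom on top, does not give when held. Origin: centre of the underside, z up. 
- small_round: The smaller drum-shaped cheese: upright cylinder, 46 mm diameter, 42 mm tall, about 75 g. Firm ripe cheese, ivory rind with a grey bloom on top, does not give when held. Origin: centre of the underside, z up. 
- square: Square cheese, 62 x 62 mm, 42 mm tall, about 160 g. Firm ripe cheese, ivory rind with a grey bloom on top, does not give when held. Origin: centre of the underside, z up. x and y run along its sides.
- brick: Oblong cheese, 96 mm long (its x) by 44 mm wide (its y), 42 mm tall, about 180 g. Firm ripe cheese, ivory rind with a grey bloom on top, does not give when held. Origin: centre of the underside, z up. 
- big_round_box: Larger round box, for the larger drum: 82 mm inside diameter, 88 mm outside. Loose open-topped base of a cheese box, pale thin wood, 60 g, on the bench; walls 3 mm thick, 20 mm high over all, floor 4 mm thick (a cheese in it has its underside 4 mm above the box's origin and stands proud of the walls). Origin: centre of the underside, z up. 
- small_round_box: Smaller round box, for the smaller drum: 62 mm inside diameter, 68 mm outside. Loose open-topped base of a cheese box, pale thin wood, 60 g, on the bench; walls 3 mm thick, 20 mm high over all, floor 4 mm thick (a cheese in it has its underside 4 mm above the box's origin and stands proud of the walls). Origin: centre of the underside, z up. 
- square_box: Square box, for the square cheese: 78 x 78 mm inside, 84 x 84 mm outside. Loose open-topped base of a cheese box, pale thin wood, 60 g, on the bench; walls 3 mm thick, 20 mm high over all, floor 4 mm thick (a cheese in it has its underside 4 mm above the box's origin and stands proud of the walls). Origin: centre of the underside, z up. x and y run along its sides.
- brick_box: Oblong box, for the oblong cheese: 112 mm (its x) by 60 mm (its y) inside, 118 x 66 mm outside. Loose open-topped base of a cheese box, pale thin wood, 60 g, on the bench; walls 3 mm thick, 20 mm high over all, floor 4 mm thick (a cheese in it has its underside 4 mm above the box's origin and stands proud of the walls). Origin: centre of the underside, z up. 
- pyramid: Unripe grey cheese in the shape of a blunt pyramid, 56 x 56 mm at the foot, 60 mm tall, about 200 g, loose on a 76 x 76 mm straw mat 3 mm thick, amid the boxes and cheeses. Not to be moved. Origin: centre of the underside, z up. 
- jar: Small glass jar of salt with a steel lid, 48 mm diameter, 64 mm tall, 160 g, loose on the bench among the cheeses and boxes. Not to be moved. Origin: centre of the underside, z up. 
Mind the look-alikes: they are no part of the job. What is shaped like the brick but pink or yellow is not meant.

How it is judged (in metres and radians):
At the end, for the whole second after the job is handed in: Each of the four cheeses lies in the box of its own shape and size: centre within 14 mm of the box's centre, underside on the box floor (less than 9 mm above the box's underside), upright within 0.1 rad and at rest; every box stands flat on the bench (within 0.1 rad, underside below 10 mm) (horizontal distance between big_round and big_round_box below 0.014 m and z of big_round in the frame of big_round_box between 0 and 0.009 m and angle between each of big_round, big_round_box, small_round, small_round_box, square, square_box, brick, brick_box's own z axis and vertical below 0.1 rad and height (world z) of each of big_round_box, small_round_box, square_box, brick_box below 0.01 m and linear speed of each of big_round, small_round, square, brick below 0.02 m/s and angular speed of each of big_round, small_round, square, brick below 0.3 rad/s and horizontal distance between small_round and small_round_box below 0.014 m and z of small_round in the frame of small_round_box between 0 and 0.009 m and horizontal distance between square and square_box below 0.014 m and z of square in the frame of square_box between 0 and 0.009 m and horizontal distance between brick and brick_box below 0.014 m and z of brick in the frame of brick_box between 0 and 0.009 m); the robot touches nothing.
It fails at once if a cheese is dropped or thrown: it falls freely, touching nothing, at more than 0.5 m/s (a fall of about 13 mm) ((contact force between big_round and anything else below 0.02 N and linear speed of big_round above 0.5 m/s) or (contact force between small_round and anything else below 0.02 N and linear speed of small_round above 0.5 m/s) or (contact force between square and anything else below 0.02 N and linear speed of square above 0.5 m/s) or (contact force between brick and anything else below 0.02 N and linear speed of brick above 0.5 m/s)).
It fails at once if the pyramid-shaped cheese is shifted more than 20 mm from where it stood, or tipped over (distance of pyramid from where it was at the start of the episode above 0.02 m or angle between pyramid's own z axis and vertical above 0.5 rad).
It fails at once if the jar is shifted more than 20 mm from where it stood, or tipped over (distance of jar from where it was at the start of the episode above 0.02 m or angle between jar's own z axis and vertical above 0.5 rad).
It also fails if it takes over 106 s, if anything falls off the work surface, if the arm or the gripper's body presses on something with over 40 N, if the wrist force passes 120 N, or if a joint passes its speed limit or range.

## Robot

A 6-joint arm with a two-finger parallel gripper is mounted at the origin on the work surface. World frame = base frame: x ahead of the robot, y to its left, z up, the work surface at z = 0. Lengths are in m, angles in degrees, forces in N, time in s.
With the tool pointing down it reaches from about 0.25 to 0.725 m from the base axis. Payload 9.7 kg.
Tool frame: the origin (TCP) lies on the mounting face of the last link; the fingertips stand 173 mm ahead of it and the grasp point (between the pads) lies 155 mm ahead of it; z points along the fingers, y is the line along which they close (so a half turn about z gives the same grasp; the last joint's range is limited). The gripper opens to 85 mm and grips with 20 to 120 N. Pads are 22 mm wide; open, the fingers measure 114 mm over their backs; the gripper's body (76 mm by 85 mm) begins 54 mm behind the grasp point. The pads swing forward as they close: fully open they stand 13 mm farther back than shut.
Start: joints at [-73.74, 4.979, 10.078, 95.1, 0, 90], TCP at [0.154, -0.528, 0.405] pointing down, gripper open.
Joint ranges: [-179.16, 179.16], [-48.56, 103.87], [-65.8, 70.77], [-126.05, 130.52], [-82.76, 87.17], [-180, 180]. Speed limits (degrees/s): [127.2, 127.2, 147.25, 180, 180, 180].

## Interface

Orientations are given as [roll, pitch, yaw] about the fixed x, y, z axes, in that order (R = Rz(yaw) Ry(pitch) Rx(roll)).
In Python, from workcell import bot, camera, camera_model, outline_of, pinpoint gives the robot as it stands.
- The arm moves only by the tool move_arm, never from a script. Its arguments are lists of equal length, an entry for each row: "jaw": the closure, from 0 (fully open) to 1 (shut); "delta_pos": the shift along the world's x, y, z in m, a list of three; "yaw": the turn about the world's z in rad. In form: {"jaw": [jaw, ...], "delta_pos": [[dx, dy, dz], ...], "yaw": [yaw, ...]}. A call has 1 to 10 rows; each row shifts and turns the commanded pose from where the row before left it; what a row does not reach is not made up. A row lasts 1/12 s, in which the tool goes at most 41.7 mm and 7.16 degrees, less where a joint would pass 70% of its speed; a pose out of reach is approached as far as the arm can. A call with a gripper value outside its range is refused whole. The fingers move at their own pace and stop on an object; "force" is the grip in N (left out, the last holds). Time passes only in rows, so rows that do not move let the fingers close. It gives the time, the measured TCP pose, the force, the opening and the grip force at its end, in the units of the state.
- bot.get_obs(): the state, without advancing time (a new reading comes with each control period).
- camera(name): name is "side" or "top"; returns the picture (384x512x3 uint8, red, green, blue); there is no depth.
- camera_model(name): a dict with "fx", "fy", "cx", "cy" (pixels), "R" (3x3) and "t" (3): a world point X has camera coordinates R X + t. Camera axes: x right, y down, z forward; pixel columns grow to the right and rows downward; lengths in m; the calibration is good to about 2 mm. A picture is of the moment at which its call begins. camera_model takes no time and is no camera call.
- bot.job_done(): hands the job in; it is judged then, once.
Trained networks look in the newest picture that a camera, given by its name, has taken for a name from the list of things; names that differ only in an ending like _2 or _b are one class to them, and where a whole thing is asked for, a point or a joint stands for the part that bears it (a point fixed in the world has none). Each returns a list of dicts, best first, with "confidence" (0 to 1); they miss things now and then, are a little off and sometimes report something else, mostly with a low value. They report only what shows in the picture. A call takes as long as a camera call. They do not tell look-alikes from the thing itself.
- outline_of(camera, thing): "mask" (384x512 bool, what is visible of it) and "xy" ([column, row] in pixels, amid what is visible of it).
- pinpoint(camera, thing): "xy" ([column, row] in pixels: a listed point, or the origin of a listed thing).
The state is a dict: "time": time; "q": joint angles; "qd": joint speeds; "joint_efforts": joint torques, N m; "ee_pos": TCP position; "tcp_rot": TCP orientation; "wrist_force": force on the tool from outside, world axes, zero at the start; "torque": the same for the moment, N m; "opening": finger opening in m; "grasp_force": force on a finger pad.
Only numpy, scipy, OpenCV 4.12 (cv2) and the standard library are available. Lean on these libraries where they do the work, as an engineer would, in place of code of your own. Each camera call takes 0.05 s, during which the arm holds its last target. There are 200 camera calls.

## Working session

There is one attempt and no reset: what is moved stays moved. The work goes in short steps, Python scripts to look and compute and a tool call to move; the robot and the scene stay as the last step left them, time stands still between calls to the robot, and variables do not carry over. Pictures are saved under pics/ and viewed, at most 14 in all, crops included, and the job is handed in when it is done.

Besides the shell and the picture viewer there is one more tool, called after "Call:" by a JSON object that holds its "fn" and its "kwargs". move_arm: Moves the arm, as the interface text tells. Its arguments: {"type":"object","properties":{"jaw":{"type":"array"},"delta_pos":{"type":"array"},"yaw":{"type":"array"},"force":{"type":"number"}},"required":["jaw","delta_pos","yaw"]}

```bash
mkdir -p pics
cat > h.py <<'E'
import numpy as np, cv2
from workcell import bot, camera, camera_model, outline_of, pinpoint
def ray(cam,xy):
    m=camera_model(cam);R=np.array(m["R"]);t=np.array(m["t"])
    d=R.T@np.array([(xy[0]-m["cx"])/m["fx"],(xy[1]-m["cy"])/m["fy"],1]);return -R.T@t,d
def atz(cam,xy,z):
    c,d=ray(cam,xy);return (c+d*(z-c[2])/d[2])
def tri(a,b):
    A=np.zeros((3,3));B=np.zeros(3)
    for cam,xy in (("top",a),("side",b)):
        c,d=ray(cam,xy);d=d/np.linalg.norm(d);P=np.eye(3)-np.outer(d,d);A+=P;B+=P@c
    return np.linalg.solve(A,B)
E
python3 - <<'E'
from h import *
for c in("top","side"):
    cv2.imwrite(f"pics/{c}0.png",camera(c)[:,:,::-1])
    m=camera_model(c);print(c,ray(c,(256,192))[0].round(3),round(m["fx"]))
for n in "big_round small_round square brick big_round_box small_round_box square_box brick_box pyramid jar".split():
    for c in("top","side"):
        print(n,c,[(np.round(p["xy"]).tolist(),round(p["confidence"],2),atz(c,p["xy"],0).round(3)[:2].tolist()) for p in pinpoint(c,n)])
print(bot.get_obs())
E
```

```text
top [ 0.414 -0.     0.977] 376
side [0.329 0.968 0.674] 392
big_round top [([211.0, 218.0], 0.97, [0.449, 0.119])]
big_round side [([266.0, 224.0], 0.65, [0.447, 0.109])]
small_round top [([302.0, 216.0], 0.73, [0.45, -0.118])]
small_round side [([279.0, 181.0], 0.52, [0.442, -0.124]), ([303.0, 159.0], 0.16, [0.377, -0.295])]
square top [([142.0, 257.0], 0.91, [0.353, 0.294])]
square side [([293.0, 278.0], 0.97, [0.354, 0.302])]
brick top [([422.0, 254.0], 0.92, [0.345, -0.424]), ([322.0, 268.0], 0.89, [0.316, -0.165]), ([370.0, 246.0], 0.7, [0.369, -0.292])]
brick side [([306.0, 158.0], 0.94, [0.367, -0.308]), ([314.0, 141.0], 0.88, [0.346, -0.45]), ([316.0, 179.0], 0.59, [0.324, -0.165])]
big_round_box top [([401.0, 174.0], 0.9, [0.554, -0.382])]
big_round_box side [([259.0, 146.0], 0.69, [0.551, -0.366]), ([239.0, 197.0], 0.39, [0.551, -0.008])]
small_round_box top [([117.0, 186.0], 0.91, [0.537, 0.363]), ([171.0, 191.0], 0.69, [0.52, 0.222])]
small_round_box side [([295.0, 275.0], 0.56, [0.349, 0.288])]
square_box top [([296.0, 144.0], 0.84, [0.639, -0.108])]
square_box side [([2
[... 447 characters left out ...]
7.0], 0.23, [0.66, 0.12])]
{'time': 1.1, 'q': array([-7.37413597e+01,  4.97993213e+00,  1.00792673e+01,  9.50998205e+01,
       -1.76511587e-03,  9.00020221e+01]), 'qd': array([ 0.02255751, -0.04112041,  0.05823443, -0.05824237, -0.0115639 ,
       -0.0265081 ]), 'joint_efforts': array([-3.96516871e-04, -5.20110011e+01,  4.64866018e+01,  1.55422946e-03,
       -1.95705536e-05,  6.95056087e-06]), 'ee_pos': array([ 0.15398322, -0.52800838,  0.40468368]), 'tcp_rot': array([-1.79999515e+02,  1.76513300e-03,  1.62566182e+01]), 'wrist_force': array([-0.94222381, -0.17659092, -0.17279475]), 'torque': array([ 0.00049724, -0.03329695, -0.03521489]), 'grasp_force': 0.0, 'opening': 0.08525096557204888}
```

View pics/top0.png

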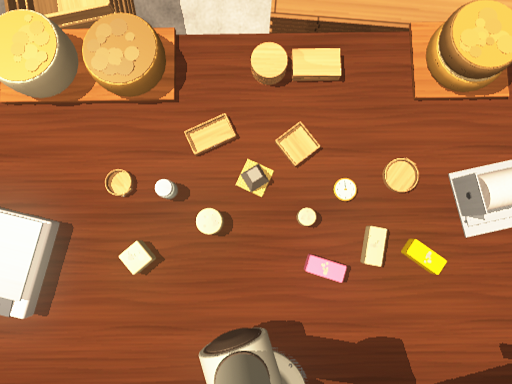

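View pics/side0.png

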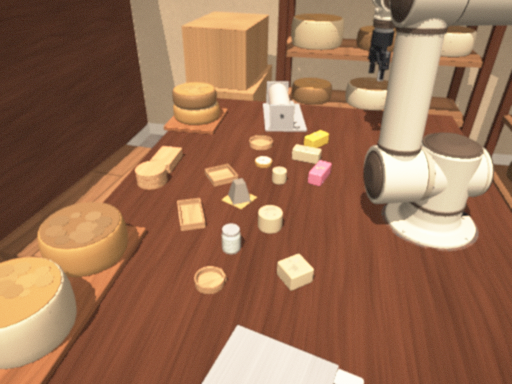

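Top view: big_round (209,221), small_round (307,216), square (138,257) and the ivory brick (375,246). The pink block at (326,268) and the yellow one at (425,257) are look-alikes. Boxes: brick (210,134), square (298,143), small round (119,183), big round (401,175). Jar (166,188), pyramid (255,177). In the side view the ivory brick is at (307,154). Next I fit poses from the outlines in both views.

```bash
cat > fit.py <<'E'
from h import *
from scipy.optimize import minimize
S=4
DIM={"big_round":(.066,0,.05),"small_round":(.046,0,.042),"square":(.062,.062,.042),"brick":(.096,.044,.042),
"big_round_box":(.088,0,.02),"small_round_box":(.068,0,.02),"square_box":(.084,.084,.02),"brick_box":(.118,.066,.02),"jar":(.048,0,.064),"pyramid":(.076,.076,.003)}
def pts(n,p):
    a,b,h=DIM[n]
    if b==0:
        th=np.linspace(0,2*np.pi,40);q=np.c_[np.cos(th),np.sin(th)]*a/2
    else:
        q=np.array([[1,1],[-1,1],[-1,-1],[1,-1]])*[a/2,b/2];c,s=np.cos(p[3]),np.sin(p[3]);q=q@np.array([[c,s],[-s,c]])
    q=q+p[:2];return np.r_[np.c_[q,np.full(len(q),p[2])],np.c_[q,np.full(len(q),p[2]+h)]]
def proj(c,X):
    m=camera_model(c);Y=X@np.array(m["R"]).T+np.array(m["t"]);return np.c_[m["fx"]*Y[:,0]/Y[:,2]+m["cx"],m["fy"]*Y[:,1]/Y[:,2]+m["cy"]]
def sil(c,n,p,o,w):
    hull=cv2.convexHull(((proj(c,pts(n,p))-o+.5)*S-.5).astype(np.float32))
    im=np.zeros((w*S,w*S),np.float32);cv2.fillConvexPoly(im,np.round(hull*16).astype(np.int32),1,shift=4)
    return cv2.resize(im,(w,w),interpolation=cv2.INTER_AREA)
def fit(n,x0,y0,yaws=(0,.4,.8,1.2,-.4,-.8,-1.2),w=64,fz=None):
    obs=[]
    for c in("top","side"):
        g=proj(c,np.array([[x0,y0,DIM[n][2]/2]]))[0]
        r=[o for o in outline_of(c,n) if np.hypot(*(np.array(o["xy"])-g))<14]
        if not r: print(n,c,"miss");continue
        o=np.round(g).astype(int)-w//2;M=np.pad(r[0]["mask"].astype(np.float32),w)
        obs.append((c,o,M[o[1]+w:o[1]+2*w,o[0]+w:o[0]+2*w],r[0]["confidence"]))
    def f(p): 
        p=list(p)
        if fz is not None:p[2]=fz
        return sum(((sil(c,n,p,o,w)-M)**2).sum()/M.sum() for c,o,M,_ in obs)
    best=None
    for y in ((0,) if DIM[n][1]==0 else yaws):
        s=np.array([[x0,y0,.0,y]]*5)+np.array([[0]*4,[.012,0,0,0],[0,.012,0,0],[0,0,.01,0],[0,0,0,.3]])
        r=minimize(f,s[0],method="Nelder-Mead",options=dict(initial_simplex=s,xatol=1e-4,fatol=1e-4,maxiter=300))
        if best is None or r.fun<best.fun: best=r
    p=best.x;print(n,"xyz",p[:3].round(4).tolist(),"yaw",round(float(np.degrees(p[3])),1) if DIM[n][1] else "","res",round(best.fun,3),"conf",[round(o[3],2) for o in obs],flush=True);return p
E
python3 - <<'E'
from fit import *
for c in("top","side"):camera(c)
G=dict(big_round=(.449,.115),small_round=(.446,-.12),square=(.352,.298),brick=(.368,-.3),big_round_box=(.552,-.375),small_round_box=(.537,.355),square_box=(.635,-.11),brick_box=(.665,.123),jar=(.52,.226),pyramid=(.55,0))
for n,g in G.items(): fit(n,*g)
print(bot.get_obs()["time"])
E
```

```text
big_round xyz [0.4394, 0.1176, -0.0015] yaw  res 0.227 conf [0.65, 0.73]
small_round xyz [0.4488, -0.1252, -0.003] yaw  res 0.234 conf [0.64, 0.53]
square xyz [0.3537, 0.3009, 0.0] yaw -51.1 res 0.175 conf [0.95, 0.95]
brick xyz [0.3724, -0.2928, -0.0005] yaw -11.4 res 0.129 conf [0.9, 0.84]
big_round_box xyz [0.5523, -0.3759, -0.002] yaw  res 0.114 conf [0.73, 0.75]
small_round_box xyz [0.5442, 0.3534, 0.0] yaw  res 0.126 conf [0.65, 0.71]
square_box xyz [0.6381, -0.1087, 0.002] yaw -51.4 res 0.088 conf [0.76, 0.57]
brick_box xyz [0.6673, 0.1179, 0.0001] yaw 114.6 res 0.099 conf [0.8, 0.93]
jar xyz [0.5226, 0.2255, -0.0026] yaw  res 0.225 conf [0.67, 0.93]
pyramid xyz [0.5516, -0.004, 0.0085] yaw 43.7 res 1.335 conf [0.89, 0.6]
2.2
```

Measured bases all sit at z ≈ 0 ± 3 mm, as expected. I'll check the fits by overlaying them on the picture.

Run:
```python
from fit import *
P=dict(big_round=[.4394,.1176,0,0],small_round=[.4488,-.1252,0,0],square=[.3537,.3009,0,-.892],brick=[.3724,-.2928,0,-.199],big_round_box=[.5523,-.3759,0,0],small_round_box=[.5442,.3534,0,0],square_box=[.6381,-.1087,0,-.897],brick_box=[.6673,.1179,0,2.0],jar=[.5226,.2255,0,0])
for c in("top","side"):
    im=cv2.imread(f"pics/{c}0.png");tiles=[]
    for n,p in P.items():
        q=proj(c,pts(n,p));o=np.round(q.mean(0)).astype(int)-25
        t=cv2.resize(im[o[1]:o[1]+50,o[0]:o[0]+50],(250,250),interpolation=cv2.INTER_NEAREST)
        k=len(q)//2
        for h in(q[:k],q[k:]):cv2.polylines(t,[np.round((h-o+.5)*5).astype(np.int32)],True,(255,0,0),1)
        tiles.append(t)
    tiles.append(tiles[-1]*0)
    out=np.vstack([np.hstack(tiles[:5]),np.hstack(tiles[5:])]);cv2.imwrite(f"pics/ov_{c}.png",cv2.resize(out,(800,320),interpolation=cv2.INTER_AREA))
```

```text
(no output)
```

View pics/ov_top.png

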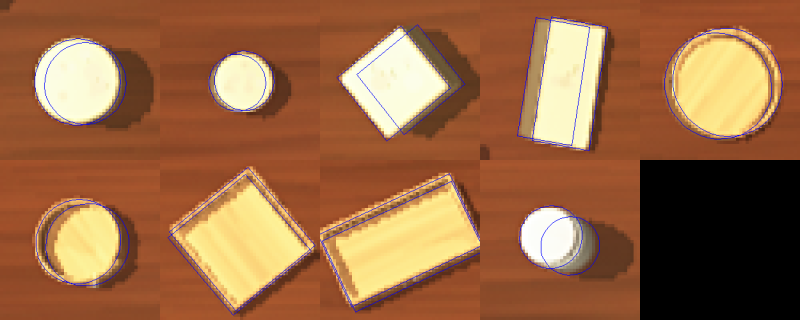

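View pics/ov_side.png

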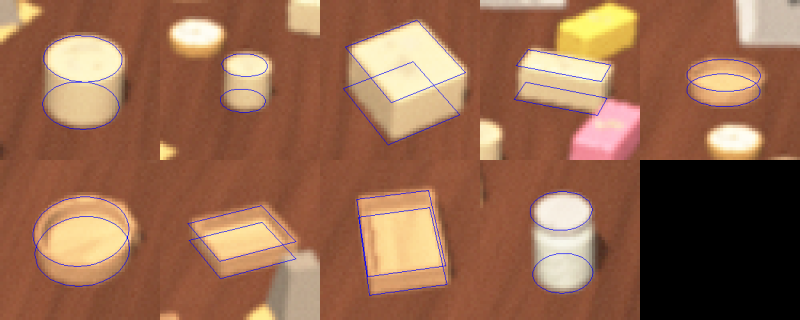

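The overlay shows the outlines on the cheeses and boxes within 1–2 px. Brick first. I'm moving above it at TCP (0.372, -0.293, 0.30), yaw -11.4°.

Call:
{"fn": "move_arm", "kwargs": {"jaw": [0, 0, 0, 0, 0, 0, 0, 0, 0, 0], "delta_pos": [[0.0218, 0.0235, -0.0105], [0.0218, 0.0235, -0.0105], [0.0218, 0.0235, -0.0105], [0.0218, 0.0235, -0.0105], [0.0218, 0.0235, -0.0105], [0.0218, 0.0235, -0.0105], [0.0218, 0.0235, -0.0105], [0.0218, 0.0235, -0.0105], [0.0218, 0.0235, -0.0105], [0.0218, 0.0235, -0.0105]], "yaw": [-0.0483, -0.0483, -0.0483, -0.0483, -0.0483, -0.0483, -0.0483, -0.0483, -0.0483, -0.0483], "force": 50}}

```text
time: 3.03
ee_pos: [0.3728, -0.2916, 0.2994]
tcp_rot: [180.0, -0.0, -11.6]
wrist_force: [0.7, -0.9, -0.6]
opening: 0.0855
grasp_force: 0.0
```

Call:
{"fn": "move_arm", "kwargs": {"jaw": [0, 0, 0, 0, 0, 1, 1, 1, 1, 1], "delta_pos": [[0, -0.001, -0.03], [0, 0, -0.03], [0, 0, -0.03], [0, 0, -0.016], [0, 0, 0], [0, 0, 0], [0, 0, 0], [0, 0, 0], [0, 0, 0], [0, 0, 0]], "yaw": [0, 0, 0, 0, 0, 0, 0, 0, 0, 0]}}

```text
time: 3.87
ee_pos: [0.3725, -0.2945, 0.1956]
tcp_rot: [179.9, -0.2, -11.4]
wrist_force: [-0.2, -0.1, 5.9]
opening: 0.0432
grasp_force: 52.2
```

Call:
{"fn": "move_arm", "kwargs": {"jaw": [1, 1, 1, 1, 1, 1], "delta_pos": [[0, 0, 0], [0, 0, 0], [0, 0, 0], [0, 0, 0.005], [0, 0, 0.01], [0, 0, 0.01]], "yaw": [0, 0, 0, 0, 0, 0]}}

```text
time: 4.37
ee_pos: [0.3719, -0.294, 0.2197]
tcp_rot: [-180.0, 0.0, -11.4]
wrist_force: [-0.1, -0.8, -1.9]
opening: 0.0433
grasp_force: 51.1
```

Call:
{"fn": "move_arm", "kwargs": {"jaw": [1, 1, 1, 1, 1, 1, 1, 1, 1, 1], "delta_pos": [[0, 0, 0.027], [0, 0, 0.027], [0, 0, 0.027], [0.0211, 0.0294, 0], [0.0211, 0.0294, 0], [0.0211, 0.0294, 0], [0.0211, 0.0294, 0], [0.0211, 0.0294, 0], [0.0211, 0.0294, 0], [0.0211, 0.0294, 0]], "yaw": [0, 0, 0, -0.0673, -0.0673, -0.0673, -0.0673, -0.0673, -0.0673, -0.0673]}}

```text
time: 5.2
ee_pos: [0.454, -0.2247, 0.3001]
tcp_rot: [-174.2, 0.1, -27.6]
wrist_force: [-0.2, -0.1, -0.6]
opening: 0.0428
grasp_force: 51.6
```

Call:
{"fn": "move_arm", "kwargs": {"jaw": [1, 1, 1, 1, 1, 1, 1, 1, 1, 1], "delta_pos": [[0.0211, 0.0294, 0], [0.0211, 0.0294, 0], [0.0211, 0.0294, 0], [0.0211, 0.0294, 0], [0.0211, 0.0294, 0], [0.0211, 0.0294, 0], [0.0211, 0.0294, 0], [0, 0, 0], [0, 0, 0], [0, 0, 0]], "yaw": [-0.0673, -0.0673, -0.0673, -0.0673, -0.0673, -0.0673, -0.0673, 0, 0, 0]}}

```text
time: 6.03
ee_pos: [0.4649, -0.2677, 0.2939]
tcp_rot: [-163.6, 0.4, -33.3]
wrist_force: [1.5, 0.1, -0.8]
opening: 0.0429
grasp_force: 51.6
```

The arm stopped short and tilted. I'll check the joints.

Run:
```python
from h import *
cv2.imwrite("pics/s1.png",camera("side")[:,:,::-1])
o=bot.get_obs();print({k:np.round(v,2).tolist() for k,v in o.items()})
```

```text
{'time': 6.08, 'q': [-33.3, 2.5, -5.28, 82.62, 16.41, 179.94], 'qd': [0.08, -0.04, -0.2, -0.14, 0.1, 0.04], 'joint_efforts': [-0.26, -50.31, 47.72, 0.09, 1.02, 0.0], 'ee_pos': [0.46, -0.27, 0.29], 'tcp_rot': [-163.59, 0.38, -33.24], 'wrist_force': [-0.43, -0.29, -1.26], 'torque': [-0.26, 0.15, -0.02], 'grasp_force': 51.59, 'opening': 0.04}
```

View pics/s1.png

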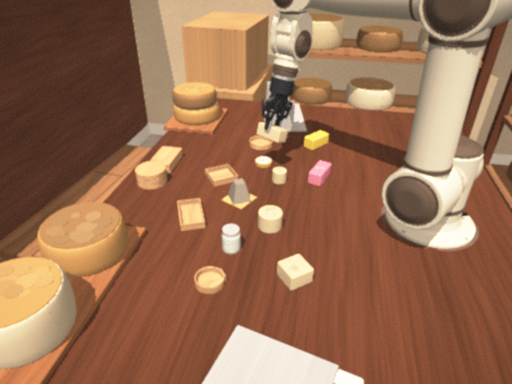

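q6 sits at its +180° limit, since q6 = q1 + 180 − yaw. I need the other half-turn, yaw +114.6°. The cheese is still held. I'll turn back the other way and see what is commanded.

Call:
{"fn": "move_arm", "kwargs": {"jaw": [1, 1, 1, 1], "delta_pos": [[0, 0, 0], [0, 0, 0], [0, 0, 0], [0, 0, 0]], "yaw": [0.1, 0.1, 0.1, 0.1]}}

```text
time: 6.42
ee_pos: [0.4649, -0.2675, 0.2938]
tcp_rot: [-163.6, 0.4, -10.0]
wrist_force: [0.2, -0.2, -1.2]
opening: 0.0431
grasp_force: 51.6
```

The commanded pose, tilt included, stays where the arm ended up. At the opposite q6 limit the compromise should run the mirrored way and undo the tilt. So I turn the wrist nearly a full turn, with the cheese at about 0.1 m.

Call:
{"fn": "move_arm", "kwargs": {"jaw": [1, 1, 1, 1, 1, 1, 1, 1, 1, 1], "delta_pos": [[0, 0, 0], [0, 0, 0], [0, 0, 0], [0, 0, 0], [0, 0, 0], [0, 0, 0], [0, 0, 0], [0, 0, 0], [0, 0, 0], [0, 0, 0]], "yaw": [0.12, 0.12, 0.12, 0.12, 0.12, 0.12, 0.12, 0.12, 0.12, 0.12]}}

```text
time: 7.25
ee_pos: [0.4651, -0.2676, 0.2937]
tcp_rot: [-163.5, 0.4, 58.8]
wrist_force: [0.1, -0.1, -1.4]
opening: 0.0429
grasp_force: 51.6
```

Call:
{"fn": "move_arm", "kwargs": {"jaw": [1, 1, 1, 1, 1, 1, 1, 1, 1, 1], "delta_pos": [[0, 0, 0], [0, 0, 0], [0, 0, 0], [0, 0, 0], [0, 0, 0], [0, 0, 0], [0, 0, 0], [0, 0, 0], [0, 0, 0], [0, 0, 0]], "yaw": [0.12, 0.12, 0.12, 0.12, 0.12, 0.12, 0.12, 0.12, 0.12, 0.12]}}

```text
time: 8.08
ee_pos: [0.465, -0.2675, 0.2937]
tcp_rot: [-163.5, 0.4, 127.5]
wrist_force: [-0.3, 0.3, -2.1]
opening: 0.0428
grasp_force: 51.6
```

Call:
{"fn": "move_arm", "kwargs": {"jaw": [1, 1, 1, 1, 1, 1, 1, 1, 1, 1], "delta_pos": [[0, 0, 0], [0, 0, 0], [0, 0, 0], [0, 0, 0], [0, 0, 0], [0, 0, 0], [0, 0, 0], [0, 0, 0], [0, 0, 0], [0, 0, 0]], "yaw": [0.12, 0.12, 0.12, 0.12, 0.12, 0.12, 0.12, 0.12, 0.12, 0.12]}}

```text
time: 8.92
ee_pos: [0.4649, -0.2674, 0.2937]
tcp_rot: [-163.5, 0.4, -163.7]
wrist_force: [0.7, -0.5, -1.0]
opening: 0.043
grasp_force: 51.6
```

Call:
{"fn": "move_arm", "kwargs": {"jaw": [1, 1, 1, 1, 1, 1, 1, 1, 1, 1], "delta_pos": [[0, 0, 0], [0, 0, 0], [0, 0, 0], [0, 0, 0], [0, 0, 0], [0, 0, 0], [0, 0, 0], [0, 0, 0], [0, 0, 0], [0, 0, 0]], "yaw": [0.12, 0.12, 0.12, 0.12, 0.12, 0.12, 0.12, 0.12, 0.12, 0.12]}}

```text
time: 9.75
ee_pos: [0.4648, -0.2674, 0.2937]
tcp_rot: [-163.5, 0.4, -95.0]
wrist_force: [0.1, -0.3, -0.4]
opening: 0.0426
grasp_force: 51.6
```

```bash
python3 -c "
from h import *
o=bot.get_obs();print(o['q'].round(1),o['tcp_rot'].round(1),o['ee_pos'].round(3),o['time'])"
```

```text
[ -31.5   -6.5  -14.5   67.3    7.6 -115.5] [-163.5    0.4  -95. ] [ 0.465 -0.267  0.294] 9.75
```

Call:
{"fn": "move_arm", "kwargs": {"jaw": [1, 1, 1, 1, 1, 1, 1, 1, 1], "delta_pos": [[0, 0, 0], [0, 0, 0], [0, 0, 0], [0, 0, 0], [0, 0, 0], [0, 0, 0], [0, 0, 0], [0, 0, 0], [0, 0, 0]], "yaw": [0.12, 0.12, 0.12, 0.12, 0.12, 0.12, 0.12, 0.12, 0.1]}}

```text
time: 10.5
ee_pos: [0.4649, -0.2675, 0.2937]
tcp_rot: [-163.6, 0.4, -34.2]
wrist_force: [-0.1, -0.1, -0.8]
opening: 0.0429
grasp_force: 51.6
```

Call:
{"fn": "move_arm", "kwargs": {"jaw": [1, 1, 1, 1, 1], "delta_pos": [[-0.0211, -0.0294, 0], [-0.0211, -0.0294, 0], [-0.0211, -0.0294, 0], [0, 0, 0], [0, 0, 0]], "yaw": [0.0673, 0.0673, 0.0673, 0, 0]}}

```text
time: 10.92
ee_pos: [0.4584, -0.2556, 0.2967]
tcp_rot: [-167.9, 0.5, -31.8]
wrist_force: [-0.3, 0.3, -1.2]
opening: 0.0429
grasp_force: 51.6
```

```bash
python3 -c "
from h import *
o=bot.get_obs();print(o['q'].round(1),o['tcp_rot'].round(1),o['ee_pos'].round(3),o['time'])"
```

```text
[ -31.7    1.    -6.3   83.2   12.1 -179.9] [-167.9    0.5  -31.8] [ 0.458 -0.256  0.297] 10.9167
```

The tilt is coming out, 16.4° → 12.1°. I'll continue.

Call:
{"fn": "move_arm", "kwargs": {"jaw": [1, 1, 1, 1, 1, 1, 1, 1], "delta_pos": [[-0.0211, -0.0294, 0], [-0.0211, -0.0294, 0], [-0.0211, -0.0294, 0], [-0.0211, -0.0294, 0], [-0.0211, -0.0294, 0], [-0.0211, -0.0294, 0], [0, 0, 0], [0, 0, 0]], "yaw": [0.0673, 0.0673, 0.0673, 0.0673, 0.0673, 0.0673, 0, 0]}}

```text
time: 11.58
ee_pos: [0.444, -0.2147, 0.2997]
tcp_rot: [-177.3, 0.7, -26.5]
wrist_force: [0.3, 0.6, -1.7]
opening: 0.0427
grasp_force: 51.6
```

Call:
{"fn": "move_arm", "kwargs": {"jaw": [1, 1, 1, 1], "delta_pos": [[-0.0211, -0.0294, 0], [-0.0148, -0.0206, 0], [0, 0, 0], [0, 0, 0]], "yaw": [0.0673, 0.0471, 0, 0]}}

```text
time: 11.92
ee_pos: [0.4375, -0.2015, 0.2997]
tcp_rot: [180.0, 0.8, -24.8]
wrist_force: [-0.3, 0.1, -1.7]
opening: 0.043
grasp_force: 51.6
```

```bash
python3 -c "
from h import *
o=bot.get_obs();print(o['q'].round(2),o['tcp_rot'].round(2),o['ee_pos'].round(4),o['time'])"
```

```text
[-2.4720e+01 -4.6900e+00 -1.1210e+01  8.4260e+01 -2.0000e-02 -1.7993e+02] [179.98   0.78 -24.79] [ 0.4375 -0.2015  0.2997] 11.9167
```

Upright again. q6 at the box will be about -105°, in range. Now to the brick box.

Call:
{"fn": "move_arm", "kwargs": {"jaw": [1, 1, 1, 1, 1, 1], "delta_pos": [[0.0192, 0.0265, 0], [0.0192, 0.0265, 0], [0.0192, 0.0265, 0], [0.0192, 0.0265, 0], [0.0192, 0.0265, 0], [0.0192, 0.0265, 0]], "yaw": [-0.059, -0.059, -0.059, -0.059, -0.059, -0.059]}}

```text
time: 12.42
ee_pos: [0.5537, -0.0413, 0.2996]
tcp_rot: [180.0, 0.8, -45.3]
wrist_force: [0.1, -0.2, -1.5]
opening: 0.0427
grasp_force: 51.7
```

Call:
{"fn": "move_arm", "kwargs": {"jaw": [1, 1, 1, 1, 1, 1, 1, 1], "delta_pos": [[0.0192, 0.0265, 0], [0.0192, 0.0265, 0], [0.0192, 0.0265, 0], [0.0192, 0.0265, 0], [0.0192, 0.0265, 0], [0.0192, 0.0265, 0], [0, 0, 0], [0, 0, 0]], "yaw": [-0.059, -0.059, -0.059, -0.059, -0.059, -0.059, 0, 0]}}

```text
time: 13.08
ee_pos: [0.6688, 0.1177, 0.2981]
tcp_rot: [179.9, 0.9, -65.2]
wrist_force: [-0.5, -0.2, -2.1]
opening: 0.0431
grasp_force: 51.9
```

Call:
{"fn": "move_arm", "kwargs": {"jaw": [1, 1, 1, 1, 1, 1], "delta_pos": [[0, -0.001, -0.03], [0, 0, -0.03], [0, 0, -0.02], [0, 0, -0.01], [0, 0, -0.004], [0, 0, 0]], "yaw": [0, 0, 0, 0, 0, 0]}}

```text
time: 13.58
ee_pos: [0.6677, 0.1148, 0.2056]
tcp_rot: [179.9, 0.8, -65.4]
wrist_force: [-0.6, 0.3, -1.1]
opening: 0.0427
grasp_force: 51.9
```

Run:
```python
from h import *
a=camera("side")[150:290,120:300,::-1];b=camera("top")[80:200,130:290,::-1]
cv2.imwrite("pics/p1.png",np.hstack([cv2.resize(a,(400,311)),cv2.resize(b,(400,311))]))
```

```text
(no output)
```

View pics/p1.png

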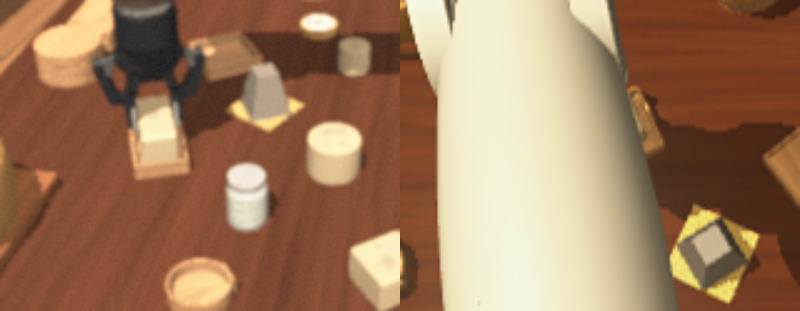

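The cheese sits inside the brick box walls, just above the floor, with the fingers above the rim. I'll lower the last millimetres.

Call:
{"fn": "move_arm", "kwargs": {"jaw": [1, 1, 1, 1], "delta_pos": [[0, 0.001, -0.003], [0, 0, -0.002], [0, 0, -0.001], [0, 0, 0]], "yaw": [0, 0, 0, 0]}}

```text
time: 14.02
ee_pos: [0.668, 0.1167, 0.2003]
tcp_rot: [180.0, 0.8, -65.3]
wrist_force: [0.8, 0.0, 1.2]
opening: 0.0433
grasp_force: 52.3
```

Call:
{"fn": "move_arm", "kwargs": {"jaw": [1, 1, 0.4, 0.3, 0.2, 0.2, 0.2, 0.2, 0.2, 0.2], "delta_pos": [[0, 0, -0.001], [0, 0, 0], [0, 0, 0], [0, 0, 0], [0, 0, 0], [0, 0, 0], [0, 0, 0.02], [0, 0, 0.03], [0, 0, 0.03], [0, 0, 0.02]], "yaw": [0, 0, 0, 0, 0, 0, 0, 0, 0, 0]}}

```text
time: 14.85
ee_pos: [0.6679, 0.1165, 0.3015]
tcp_rot: [-180.0, 0.8, -65.3]
wrist_force: [0.0, -0.2, 0.3]
opening: 0.0688
grasp_force: 0.0
```

Brick released. Next, the square: pick at (0.354, 0.301), yaw -51.1°. q6 is about -88° here and -138° at its box.

Call:
{"fn": "move_arm", "kwargs": {"jaw": [0, 0, 0, 0, 0, 0, 0, 0, 0, 0], "delta_pos": [[-0.0314, 0.0184, 0], [-0.0314, 0.0184, 0], [-0.0314, 0.0184, 0], [-0.0314, 0.0184, 0], [-0.0314, 0.0184, 0], [-0.0314, 0.0184, 0], [-0.0314, 0.0184, 0], [-0.0314, 0.0184, 0], [-0.0314, 0.0184, 0], [-0.0314, 0.0184, 0]], "yaw": [0.0248, 0.0248, 0.0248, 0.0248, 0.0248, 0.0248, 0.0248, 0.0248, 0.0248, 0.0248]}}

```text
time: 15.68
ee_pos: [0.3523, 0.3009, 0.2987]
tcp_rot: [180.0, 0.8, -51.1]
wrist_force: [0.8, -0.6, 0.6]
opening: 0.0853
grasp_force: 0.0
```

Run:
```python
from fit import *
for c in("top","side"):camera(c)
fit("brick",.667,.118,yaws=(2.0,))
fit("brick_box",.667,.118,yaws=(2.0,))
b=camera("side")[150:290,120:260,::-1];cv2.imwrite("pics/p2.png",cv2.resize(b,(420,420)))
```

```text
brick xyz [0.6672, 0.1215, 0.0062] yaw 113.2 res 0.311 conf [0.73, 0.91]
brick_box xyz [0.667, 0.1182, -0.002] yaw 113.7 res 3.999 conf [0.57, 0.84]
```

View pics/p2.png

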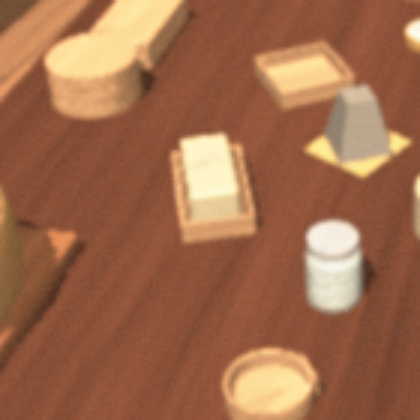

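The brick sits flat and centred in its box. Now I grasp the square.

Call:
{"fn": "move_arm", "kwargs": {"jaw": [0, 0, 0, 0, 0, 1, 1, 1, 1, 1], "delta_pos": [[0.0025, -0.0015, -0.03], [0, 0, -0.03], [0, 0, -0.03], [0, 0, -0.016], [0, 0, 0], [0, 0, 0], [0, 0, 0], [0, 0, 0], [0, 0, 0], [0, 0, 0]], "yaw": [0, 0, 0, 0, 0, 0, 0, 0, 0, 0]}}

```text
time: 16.87
ee_pos: [0.3571, 0.2993, 0.1945]
tcp_rot: [-179.9, 0.8, -51.1]
wrist_force: [0.3, -1.1, 6.5]
opening: 0.0606
grasp_force: 55.8
```

Call:
{"fn": "move_arm", "kwargs": {"jaw": [1, 1, 1, 1], "delta_pos": [[0, 0, 0], [0, 0, 0.005], [0, 0, 0.01], [0, 0, 0.01]], "yaw": [0, 0, 0, 0]}}

```text
time: 17.2
ee_pos: [0.3563, 0.299, 0.2186]
tcp_rot: [179.9, 0.8, -51.1]
wrist_force: [-0.3, 0.3, -1.7]
opening: 0.0609
grasp_force: 54.8
```

Call:
{"fn": "move_arm", "kwargs": {"jaw": [1, 1, 1, 1, 1, 1, 1, 1, 1, 1], "delta_pos": [[0, 0, 0.027], [0, 0, 0.027], [0, 0, 0.027], [0.0203, -0.0293, 0], [0.0203, -0.0293, 0], [0.0203, -0.0293, 0], [0.0203, -0.0293, 0], [0.0203, -0.0293, 0], [0.0203, -0.0293, 0], [0.0203, -0.0293, 0]], "yaw": [0, 0, 0, 0, 0, 0, 0, 0, 0, 0]}}

```text
time: 18.03
ee_pos: [0.4991, 0.0923, 0.3]
tcp_rot: [180.0, 0.8, -51.1]
wrist_force: [1.6, 0.3, -1.3]
opening: 0.0608
grasp_force: 55.1
```

Call:
{"fn": "move_arm", "kwargs": {"jaw": [1, 1, 1, 1, 1, 1, 1, 1, 1], "delta_pos": [[0.0203, -0.0293, 0], [0.0203, -0.0293, 0], [0.0203, -0.0293, 0], [0.0203, -0.0293, 0], [0.0203, -0.0293, 0], [0.0203, -0.0293, 0], [0.0203, -0.0293, 0], [0, 0, 0], [0, 0, 0]], "yaw": [0, 0, 0, 0, 0, 0, 0, 0, 0]}}

```text
time: 18.78
ee_pos: [0.6411, -0.1127, 0.2984]
tcp_rot: [179.9, 0.8, -51.3]
wrist_force: [0.5, 0.5, -1.9]
opening: 0.0609
grasp_force: 55.1
```

Call:
{"fn": "move_arm", "kwargs": {"jaw": [1, 1, 1, 1, 1, 1], "delta_pos": [[0, 0.001, -0.03], [0, 0, -0.03], [0, 0, -0.02], [0, 0, -0.01], [0, 0, -0.004], [0, 0, 0]], "yaw": [0, 0, 0, 0, 0, 0]}}

```text
time: 19.28
ee_pos: [0.6404, -0.1095, 0.205]
tcp_rot: [179.9, 0.8, -51.1]
wrist_force: [-0.3, -0.1, -1.5]
opening: 0.0607
grasp_force: 55.0
```

Run:
```python
from h import *
a=camera("side")[130:230,170:290,::-1];cv2.imwrite("pics/p3.png",cv2.resize(a,(480,400)))
```

```text
(no output)
```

View pics/p3.png

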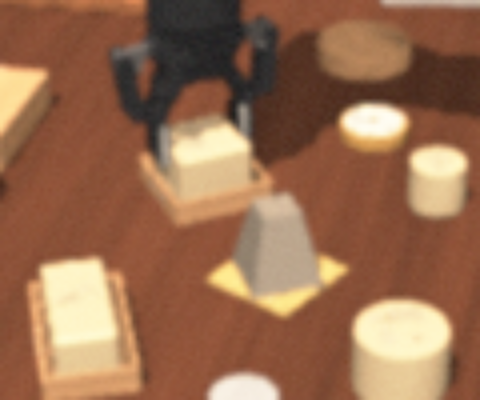

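The square hangs inside its box, clear of the walls and the pyramid. Lowering and releasing.

Call:
{"fn": "move_arm", "kwargs": {"jaw": [1, 1, 1, 1], "delta_pos": [[0, -0.001, -0.003], [0, 0, -0.002], [0, 0, -0.001], [0, 0, 0]], "yaw": [0, 0, 0, 0]}}

```text
time: 19.67
ee_pos: [0.6406, -0.1112, 0.1989]
tcp_rot: [179.9, 0.8, -51.1]
wrist_force: [0.1, 0.3, -1.0]
opening: 0.0609
grasp_force: 55.0
```

Call:
{"fn": "move_arm", "kwargs": {"jaw": [1, 1, 1, 1], "delta_pos": [[0, 0, -0.001], [0, 0, -0.001], [0, 0, 0], [0, 0, 0]], "yaw": [0, 0, 0, 0]}}

```text
time: 20.0
ee_pos: [0.6405, -0.1112, 0.1985]
tcp_rot: [180.0, 0.7, -51.1]
wrist_force: [-5.8, 0.3, 9.8]
opening: 0.0612
grasp_force: 56.3
```

Call:
{"fn": "move_arm", "kwargs": {"jaw": [0.2, 0.1, 0, 0, 0, 0, 0, 0, 0, 0], "delta_pos": [[0, 0, 0], [0, 0, 0], [0, 0, 0], [0, 0, 0], [0, 0, 0.01], [0, 0, 0.02], [0, 0, 0.03], [0, 0, 0.03], [0, 0, 0.01], [0, 0, 0]], "yaw": [0, 0, 0, 0, 0, 0, 0, 0, 0, 0]}}

```text
time: 20.83
ee_pos: [0.6411, -0.1112, 0.3011]
tcp_rot: [-179.8, 0.5, -51.1]
wrist_force: [0.7, 0.7, -0.0]
opening: 0.0856
grasp_force: 0.0
```

Call:
{"fn": "move_arm", "kwargs": {"jaw": [0, 0, 0, 0, 0, 0, 0, 0, 0, 0], "delta_pos": [[-0.0224, 0.0252, 0], [-0.0224, 0.0252, 0], [-0.0224, 0.0252, 0], [-0.0224, 0.0252, 0], [-0.0224, 0.0252, 0], [-0.0224, 0.0252, 0], [-0.0224, 0.0252, 0], [-0.0224, 0.0252, 0], [-0.0224, 0.0252, 0], [0, 0, 0]], "yaw": [-0.056, -0.056, -0.056, -0.056, -0.056, -0.056, -0.056, -0.056, -0.056, 0]}}

```text
time: 21.67
ee_pos: [0.4359, 0.1183, 0.2959]
tcp_rot: [179.8, 0.9, -80.0]
wrist_force: [0.1, -0.6, 0.3]
opening: 0.0854
grasp_force: 0.0
```

Call:
{"fn": "move_arm", "kwargs": {"jaw": [0, 0, 0, 0, 0, 0], "delta_pos": [[0, 0, -0.03], [0, 0, -0.03], [0, 0, -0.02], [0, 0, -0.02], [0, 0, -0.007], [0, 0, 0]], "yaw": [0, 0, 0, 0, 0, 0]}}

```text
time: 22.17
ee_pos: [0.4381, 0.1153, 0.1874]
tcp_rot: [179.7, 0.8, -80.0]
wrist_force: [0.5, -0.3, 0.1]
opening: 0.0854
grasp_force: 0.0
```

Call:
{"fn": "move_arm", "kwargs": {"jaw": [0, 1, 1, 1, 1, 1, 1, 1], "delta_pos": [[0.0005, 0.0005, 0.004], [0, 0, 0], [0, 0, 0], [0, 0, 0], [0, 0, 0], [0, 0, 0], [0, 0, 0], [0, 0, 0]], "yaw": [0, 0, 0, 0, 0, 0, 0, 0]}}

```text
time: 22.83
ee_pos: [0.44, 0.1163, 0.1958]
tcp_rot: [-179.9, 0.8, -80.0]
wrist_force: [-2.4, -0.9, 8.2]
opening: 0.0646
grasp_force: 54.2
```

Call:
{"fn": "move_arm", "kwargs": {"jaw": [1, 1, 1, 1, 1], "delta_pos": [[0, 0, 0], [0, 0, 0.005], [0, 0, 0.01], [0, 0, 0.01], [0, 0, 0]], "yaw": [0, 0, 0, 0, 0]}}

```text
time: 23.25
ee_pos: [0.4402, 0.1163, 0.2215]
tcp_rot: [-179.9, 0.8, -80.0]
wrist_force: [0.6, 0.3, -1.9]
opening: 0.0646
grasp_force: 55.6
```

Call:
{"fn": "move_arm", "kwargs": {"jaw": [1, 1, 1, 1, 1, 1, 1, 1, 1, 1], "delta_pos": [[0, 0, 0.027], [0, 0, 0.027], [0, 0, 0.025], [0.0081, -0.0352, 0], [0.0081, -0.0352, 0], [0.0081, -0.0352, 0], [0.0081, -0.0352, 0], [0.0081, -0.0352, 0], [0.0081, -0.0352, 0], [0.0081, -0.0352, 0]], "yaw": [0, 0, 0, 0, 0, 0, 0, 0, 0, 0]}}

```text
time: 24.08
ee_pos: [0.4962, -0.1321, 0.298]
tcp_rot: [180.0, 0.8, -80.0]
wrist_force: [0.5, 0.6, -0.9]
opening: 0.0642
grasp_force: 56.4
```

Call:
{"fn": "move_arm", "kwargs": {"jaw": [1, 1, 1, 1, 1, 1, 1, 1, 1, 1], "delta_pos": [[0.0081, -0.0352, 0], [0.0081, -0.0352, 0], [0.0081, -0.0352, 0], [0.0081, -0.0352, 0], [0.0081, -0.0352, 0], [0.0081, -0.0352, 0], [0.0081, -0.0352, 0], [0, 0, 0], [0, 0, 0], [0, 0, 0]], "yaw": [0, 0, 0, 0, 0, 0, 0, 0, 0, 0]}}

```text
time: 24.92
ee_pos: [0.5528, -0.3767, 0.2973]
tcp_rot: [179.9, 0.9, -80.0]
wrist_force: [0.4, 0.0, -2.0]
opening: 0.0641
grasp_force: 56.4
```

Call:
{"fn": "move_arm", "kwargs": {"jaw": [1, 1, 1, 1, 1, 1], "delta_pos": [[0, 0, -0.03], [0, 0, -0.03], [0, 0, -0.02], [0, 0, -0.01], [0, 0, 0], [0, 0, 0]], "yaw": [0, 0, 0, 0, 0, 0]}}

```text
time: 25.42
ee_pos: [0.553, -0.376, 0.2087]
tcp_rot: [180.0, 0.8, -79.9]
wrist_force: [0.6, -0.7, -1.6]
opening: 0.0644
grasp_force: 56.4
```

Run:
```python
from h import *
a=camera("side")[100:180,210:310,::-1];b=camera("top")[130:230,330:460,::-1]
cv2.imwrite("pics/p4.png",np.hstack([cv2.resize(a,(400,320)),cv2.resize(b,(400,320))]))
```

```text
(no output)
```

View pics/p4.png

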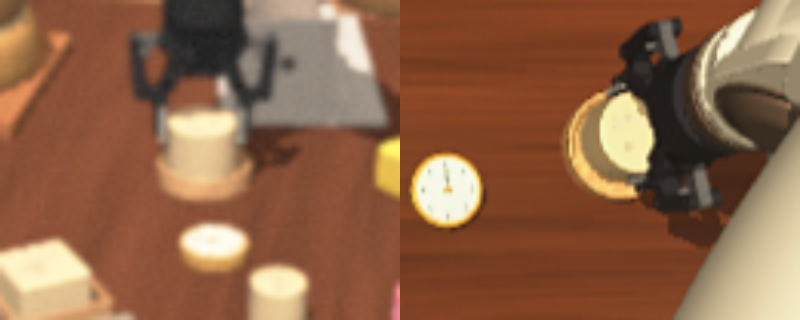

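Both views show the big round centred inside its box. Lowering.

Call:
{"fn": "move_arm", "kwargs": {"jaw": [1, 1, 1, 1, 1], "delta_pos": [[0, 0, -0.003], [0, 0, -0.002], [0, 0, -0.001], [0, 0, -0.001], [0, 0, 0]], "yaw": [0, 0, 0, 0, 0]}}

```text
time: 25.93
ee_pos: [0.5528, -0.3767, 0.2005]
tcp_rot: [179.9, 0.8, -80.0]
wrist_force: [-0.3, -0.3, -1.6]
opening: 0.0648
grasp_force: 56.5
```

Call:
{"fn": "move_arm", "kwargs": {"jaw": [1, 1, 1, 1], "delta_pos": [[0, 0, -0.001], [0, 0, -0.001], [0, 0, 0], [0, 0, 0]], "yaw": [0, 0, 0, 0]}}

```text
time: 26.27
ee_pos: [0.5528, -0.3767, 0.1999]
tcp_rot: [180.0, 0.8, -80.0]
wrist_force: [-3.4, 1.3, 6.7]
opening: 0.065
grasp_force: 57.3
```

Call:
{"fn": "move_arm", "kwargs": {"jaw": [0.2, 0.1, 0, 0, 0, 0, 0, 0, 0, 0], "delta_pos": [[0, 0, 0], [0, 0, 0], [0, 0, 0], [0, 0, 0], [0, 0, 0.01], [0, 0, 0.02], [0, 0, 0.03], [0, 0, 0.03], [0, 0, 0.01], [0, 0, 0]], "yaw": [0, 0, 0, 0, 0, 0, 0, 0, 0, 0]}}

```text
time: 27.1
ee_pos: [0.5533, -0.3769, 0.3032]
tcp_rot: [-179.8, 0.6, -80.0]
wrist_force: [0.6, 0.2, -0.6]
opening: 0.0854
grasp_force: 0.0
```

Call:
{"fn": "move_arm", "kwargs": {"jaw": [0, 0, 0, 0, 0, 0, 0, 0, 0, 0], "delta_pos": [[-0.013, 0.0313, 0], [-0.013, 0.0313, 0], [-0.013, 0.0313, 0], [-0.013, 0.0313, 0], [-0.013, 0.0313, 0], [-0.013, 0.0313, 0], [-0.013, 0.0313, 0], [-0.013, 0.0313, 0], [0, 0, 0], [0, 0, 0]], "yaw": [0, 0, 0, 0, 0, 0, 0, 0, 0, 0]}}

```text
time: 27.93
ee_pos: [0.4483, -0.125, 0.2982]
tcp_rot: [179.9, 0.8, -79.9]
wrist_force: [0.0, -0.6, 0.1]
opening: 0.0849
grasp_force: 0.0
```

Call:
{"fn": "move_arm", "kwargs": {"jaw": [0, 0, 0, 0, 0, 0, 1, 1, 1, 1], "delta_pos": [[0.0005, -0.0015, -0.03], [0, 0, -0.03], [0, 0, -0.02], [0, 0, -0.02], [0, 0, -0.003], [0, 0, 0], [0, 0, 0], [0, 0, 0], [0, 0, 0], [0, 0, 0]], "yaw": [0, 0, 0, 0, 0, 0, 0, 0, 0, 0]}}

```text
time: 28.77
ee_pos: [0.4498, -0.128, 0.1972]
tcp_rot: [-180.0, 0.7, -80.0]
wrist_force: [-1.7, -0.0, 1.4]
opening: 0.0443
grasp_force: 50.7
```

Call:
{"fn": "move_arm", "kwargs": {"jaw": [1, 1, 1, 1, 1, 1, 1], "delta_pos": [[0, 0, 0], [0, 0, 0], [0, 0, 0], [0, 0, 0.005], [0, 0, 0.01], [0, 0, 0.01], [0, 0, 0]], "yaw": [0, 0, 0, 0, 0, 0, 0]}}

```text
time: 29.35
ee_pos: [0.4501, -0.1279, 0.2235]
tcp_rot: [-179.9, 0.7, -80.0]
wrist_force: [0.6, -0.3, -0.4]
opening: 0.0446
grasp_force: 50.9
```

Call:
{"fn": "move_arm", "kwargs": {"jaw": [1, 1, 1, 1, 1, 1, 1, 1, 1, 1], "delta_pos": [[0, 0, 0.027], [0, 0, 0.027], [0, 0, 0.025], [0.0067, 0.0342, 0], [0.0067, 0.0342, 0], [0.0067, 0.0342, 0], [0.0067, 0.0342, 0], [0.0067, 0.0342, 0], [0.0067, 0.0342, 0], [0.0067, 0.0342, 0]], "yaw": [0, 0, 0, 0, 0, 0, 0, 0, 0, 0]}}

```text
time: 30.18
ee_pos: [0.4963, 0.1135, 0.3001]
tcp_rot: [180.0, 0.8, -80.0]
wrist_force: [0.9, 0.0, -0.8]
opening: 0.0444
grasp_force: 51.2
```

Call:
{"fn": "move_arm", "kwargs": {"jaw": [1, 1, 1, 1, 1, 1, 1, 1, 1, 1], "delta_pos": [[0.0067, 0.0342, 0], [0.0067, 0.0342, 0], [0.0067, 0.0342, 0], [0.0067, 0.0342, 0], [0.0067, 0.0342, 0], [0.0067, 0.0342, 0], [0.0067, 0.0342, 0], [0, 0, 0], [0, 0, 0], [0, 0, 0]], "yaw": [0, 0, 0, 0, 0, 0, 0, 0, 0, 0]}}

```text
time: 31.02
ee_pos: [0.5431, 0.351, 0.2994]
tcp_rot: [179.9, 0.8, -80.0]
wrist_force: [-0.4, -0.4, -1.0]
opening: 0.0439
grasp_force: 51.3
```

Call:
{"fn": "move_arm", "kwargs": {"jaw": [1, 1, 1, 1, 1, 1], "delta_pos": [[0.001, 0, -0.03], [0, 0, -0.03], [0, 0, -0.02], [0, 0, -0.01], [0, 0, 0], [0, 0, 0]], "yaw": [0, 0, 0, 0, 0, 0]}}

```text
time: 31.52
ee_pos: [0.5444, 0.3504, 0.2107]
tcp_rot: [180.0, 0.8, -80.0]
wrist_force: [0.5, -0.0, 0.3]
opening: 0.0444
grasp_force: 51.3
```

Run:
```python
from h import *
a=camera("side")[220:310,160:270,::-1];b=camera("top")[140:230,70:180,::-1]
cv2.imwrite("pics/p5.png",np.hstack([cv2.resize(a,(400,327)),cv2.resize(b,(400,327))]))
```

```text
(no output)
```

View pics/p5.png

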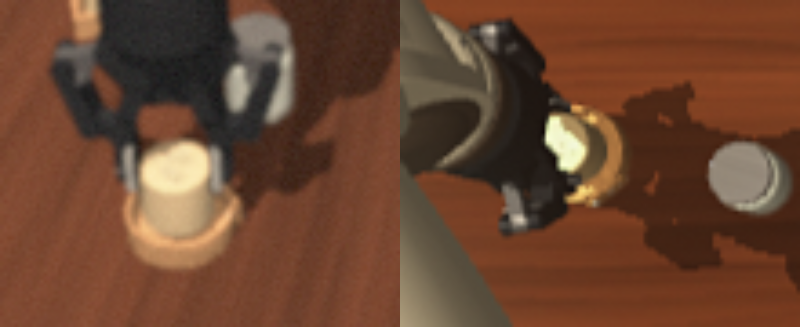

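The small round is centred over the floor of its box, clear of the jar. Lowering.

Call:
{"fn": "move_arm", "kwargs": {"jaw": [1, 1, 1, 1, 1], "delta_pos": [[0, 0, -0.003], [0, 0, -0.003], [0, 0, -0.001], [0, 0, 0], [0, 0, 0]], "yaw": [0, 0, 0, 0, 0]}}

```text
time: 32.03
ee_pos: [0.5441, 0.3511, 0.2026]
tcp_rot: [179.9, 0.8, -80.0]
wrist_force: [-0.2, -0.1, -0.2]
opening: 0.0443
grasp_force: 51.3
```

Call:
{"fn": "move_arm", "kwargs": {"jaw": [1, 1, 1, 1], "delta_pos": [[0, 0, -0.001], [0, 0, 0], [0, 0, 0], [0, 0, 0]], "yaw": [0, 0, 0, 0]}}

```text
time: 32.37
ee_pos: [0.5442, 0.3511, 0.2017]
tcp_rot: [179.9, 0.8, -80.0]
wrist_force: [1.4, -0.6, -0.5]
opening: 0.0443
grasp_force: 51.3
```

Call:
{"fn": "move_arm", "kwargs": {"jaw": [1, 1, 1, 1], "delta_pos": [[0, 0, -0.001], [0, 0, -0.001], [0, 0, 0], [0, 0, 0]], "yaw": [0, 0, 0, 0]}}

```text
time: 32.7
ee_pos: [0.5441, 0.3511, 0.2013]
tcp_rot: [180.0, 0.8, -80.0]
wrist_force: [-4.0, -2.4, 10.5]
opening: 0.0446
grasp_force: 52.3
```

Call:
{"fn": "move_arm", "kwargs": {"jaw": [0.4, 0.3, 0.2, 0.2, 0.2, 0.2, 0.2, 0.2, 0.2, 0.2], "delta_pos": [[0, 0, 0], [0, 0, 0], [0, 0, 0], [0, 0, 0], [0, 0, 0.01], [0, 0, 0.02], [0, 0, 0.03], [0, 0, 0.03], [0, 0, 0.02], [0, 0, 0]], "yaw": [0, 0, 0, 0, 0, 0, 0, 0, 0, 0]}}

```text
time: 33.53
ee_pos: [0.5446, 0.3513, 0.316]
tcp_rot: [-179.7, 1.0, -80.0]
wrist_force: [0.4, -0.0, 1.4]
opening: 0.0683
grasp_force: 0.0
```

Call:
{"fn": "move_arm", "kwargs": {"jaw": [0.2, 0.2, 0.2, 0.2, 0.2, 0.2, 0.2, 0.2, 0.2, 0.2], "delta_pos": [[-0.021, -0.03, 0], [-0.021, -0.03, 0], [-0.021, -0.03, 0], [-0.021, -0.03, 0], [-0.021, -0.03, 0], [-0.021, -0.03, 0], [-0.021, -0.03, 0], [-0.021, -0.03, 0], [0, 0, 0], [0, 0, 0]], "yaw": [0, 0, 0, 0, 0, 0, 0, 0, 0, 0]}}

```text
time: 34.37
ee_pos: [0.3755, 0.11, 0.3103]
tcp_rot: [-180.0, 0.8, -80.1]
wrist_force: [-0.3, 0.7, 0.6]
opening: 0.0684
grasp_force: 0.0
```

Run:
```python
from fit import *
t=camera("top");s=camera("side")
B=dict(big_round=(.5523,-.3759),small_round=(.5442,.3534),square=(.638,-.109),brick=(.667,.118))
for n,g in B.items(): fit(n,*g,yaws=(2.,-.9))
for n in("jar","pyramid"):
    print(n,[atz(c,p["xy"],0).round(3).tolist() for c in("top","side") for p in pinpoint(c,n)[:1]])
cv2.imwrite("pics/end.png",np.vstack([cv2.resize(t[100:230,80:460,::-1],(760,260)),cv2.resize(s[110:310,140:390,::-1],(400,320))[:, :].copy() if 0 else np.hstack([cv2.resize(s[110:310,140:390,::-1],(400,320)),np.zeros((320,360,3),np.uint8)])]))
```

```text
big_round xyz [0.5554, -0.3741, 0.0014] yaw  res 0.456 conf [0.67, 0.58]
small_round xyz [0.5447, 0.3522, 0.009] yaw  res 0.321 conf [0.52, 0.74]
square xyz [0.6415, -0.1071, 0.0022] yaw -55.2 res 0.397 conf [0.67, 0.94]
brick xyz [0.6661, 0.1221, 0.0114] yaw -65.6 res 0.202 conf [0.66, 0.6]
jar [[0.524, 0.225, 0.0], [0.519, 0.235, 0.0]]
pyramid [[0.55, 0.006, 0.0], [0.553, -0.002, 0.0]]
```

View pics/end.png

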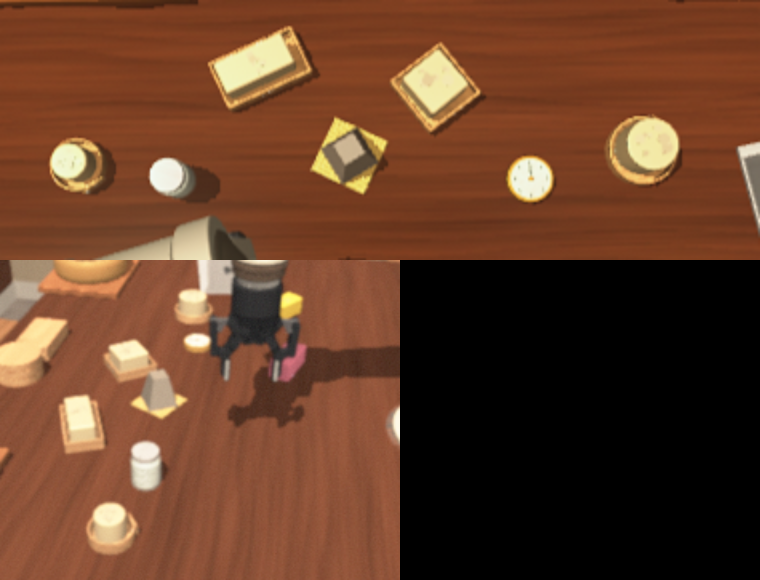

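All four cheeses sit in their own boxes, within about 4 mm of the measured box centres. The jar and pyramid are where they stood, and the arm is clear. Handing in.

```bash
python3 -c "
from workcell import bot
print(bot.job_done())"
```

```text
the job is handed in; nothing more can be done
None
```

All four ripe cheeses are packed in their matching boxes, the jar and pyramid stand where they did, and the job is handed in at about 36 s; no verdict came back.

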